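# Unlock the ring-gauge carriage of a granite checking fixture

## Robot

A 6-joint arm with a two-finger parallel gripper is mounted at the origin on the work surface. World frame = base frame: x ahead of the robot, y to its left, z up, the work surface at z = 0. Lengths are in mm, angles in rad, forces in N, time in s.
With the tool pointing down it reaches from about 350 to 975 mm from the base axis. Payload 7.1 kg.
Tool frame: the origin (TCP) lies at the very end of the fingers, on their centre line; the grasp point (between the pads) lies 19 mm behind it; y points along the fingers, x is the direction in which the jaws open and shut, and the axes are right-handed (so a half turn about y gives the same grasp; the last joint's range is limited). The gripper opens to 88 mm and grips with 3 to 60 N. Pads are 20 mm wide; open, the fingers measure 115 mm over their backs; the gripper's body (75 mm by 178 mm) begins 61 mm behind the grasp point.
Start: joints at [-1.288, 0.423, 1.63, -0, 1.089, -0.019], TCP at [185.792, -596.729, 222.675] pointing down, gripper open.
Joint ranges: [-3, 3], [-0.9, 2.11], [0.09, 2.58], [-1.31, 4.45], [0.11, 2.69], [-2.54, 2.54]. Speed limits (rad/s): [2.39, 2.39, 3.01, 3.14, 3.14, 3.14].

## Interface

Orientations are given as a rotation vector (axis times angle).
In Python, from workcell import ctrl gives the robot as it stands. The module is installed in compiled form; this text tells all that it offers.
- The arm moves only by the tool jog_arm, never from a script. Its argument "steps" is a list of rows, each an object with "turn": the turn, a rotation vector about the world's x, y, z scaled (see below), a list of three; "dp": the shift along the world's x, y, z scaled (see below), a list of three; "claw": the opening, from 0 (shut) to 1 (fully open). In form: [{"turn": [wx, wy, wz], "dp": [x, y, z], "claw": claw}, ...]. A call has 1 to 12 rows; each row is the pose to reach, as a shift and turn from the pose measured when the call began, turning the shorter way round; what a row does not reach only later rows make up. The controller multiplies each number of a shift by 80 mm and each number of a turn by pi rad. A row lasts 1/12 s, in which the tool goes at most 41.7 mm and 7.16 degrees, less where a joint would pass 70% of its speed; a pose out of reach is approached as far as the arm can. A call with a number of a shift or a turn outside -1 to 1 is refused whole. A call with a gripper value outside its range is refused whole. The fingers move at their own pace and stop on an object; the grip force is fixed at half the most. Time passes only in rows, so rows that repeat a pose let the fingers close. It gives the time, the measured TCP pose, the force and the opening at its end, in the units of the state.
- ctrl.get_obs(): the state, without advancing time (a new reading comes with each control period).
- ctrl.get_image(name): name is "side" or "top" or "wrist"; returns a dict with "img" (384x512x3 uint8, red, green, blue), "range_z" (384x512 float32, mm along the optical axis (not along the pixel's ray), 0 where there is no reading), "fovy" (degrees; the focal length in pixels is half the picture's height over the tangent of half this angle, whatever the lens; pixels are square), "cx", "cy" (the principal point, pixels), "dist_coeffs" ([k1, k2, p1, p2, k3] as OpenCV has them; the pictures are not rectified), "camera_from_world" (4x4, takes a point from world to camera coordinates); the wrist camera has in their place "hand_eye" (4x4, takes a point from camera to tool coordinates, whose origin is the TCP and whose axes are the tool frame's). Camera axes: x right, y down, z forward; pixel columns grow to the right and rows downward; lengths in mm; the calibration is good to about 2 mm. A picture is of the moment at which its call begins: read the wrist's pose just before it.
- ctrl.close_job(): hands the job in, once; it reports no verdict.
The state is a dict: "t": time; "qpos": joint angles; "qvel": joint speeds; "joint_torque": joint torques, N m; "ee_pos": TCP position; "orientation": TCP orientation; "ft_force": force on the tool from outside, world axes, zero at the start; "moment": the same for the moment, N m; "width": finger opening in mm.
Only numpy, scipy, OpenCV 4.12 (cv2) and the standard library are available. Lean on these libraries where they do the work, as an engineer would, in place of code of your own. Each camera call takes 0.05 s, during which the arm holds its last target.

## Task

The ring gauge on the carriage is locked by the spindle of the granite fixture. Unscrew the black handwheel (anticlockwise seen from above) until the spindle is all the way up and nipped snug against its top stop, letting your hand rise with the wheel so that you neither lift, press nor overtighten it. Then draw the carriage by its orange grip bar gently along its guide until it rests against the brass end stop, let go, and leave the other things on the bench alone.

Things in the scene. Friction and masses are not known exactly. Their poses are not given: they have to be found in the camera images.
- fixture: fixed black granite block 150 x 290 x 30 mm (x -75 to 75, y -75 to 215 mm) with two steel guide rails along y, a blue bridge over them (134 mm along x, 40 along y, top at z = 115 mm; the spindle's steel bush stands up to 127 mm), and near the +y end a brass end stop (inner face at y = 192 mm). Origin: on the bench under the spindle axis; z up; the carriage is drawn out towards +y
- quill: 9 mm steel spindle, origin at the centre of its lower end; moves only along the fixture's z. Starts 48 to 56 mm above the bench, its end 4 to 12 mm deep in the ring gauge (top at 60 mm). The top stop differs from fixture to fixture: met somewhere between 64.6 and 69.6 mm, after 3.45 to 4.15 rad of turning. Thread: 4 mm rise per rad anticlockwise, takes 0.06 N m, stays where left
- wheel_mid (a point): centre of the black handwheel, a solid disc 56 mm across, 16 thick, red line along its +x, z up; 102 mm above the quill's origin (150 to 158 above the bench at first, up to 172 at the top). Grip across the rim from above. Springs join it to the spindle: 1 mm per 3.5 N along it (overload past 2.5 mm either way), 1 rad per 1.2 N m in turning (snug is 0.15 to 0.25 N m held, overload 0.36)
- spindle_mark (a point): point on the spindle axis just under the wheel, 90 mm above the quill's origin, turning with the spindle; its x axis agrees with the wheel's when the wheel carries no torque
- carriage: loose aluminium slide 50 x 165 x 16 mm, about 0.45 kg, underside 30 mm above the bench, between the rails with 1.5 mm play each side. Origin: underside, below the axis of the steel ring gauge on it (40 mm outside, 16 bore, 14 high); axes as the fixture's. Starts at fixture y = 0 (1.5 mm either way), meets the end stop at y = 62 mm. Locked while the quill is in the ring
- grip_bar (a point): point in the orange grip bar of the carriage: upright bar 14 mm thick along y, 32 mm along x, from 16 to 64 mm above the carriage's underside; the point lies 45 mm above the underside, 112 mm in +y from the ring's axis
- hygrometer: white temperature and humidity display standing upright, 24 x 100 x 95 mm, origin under its centre: not to be disturbed
- spare_ring: loose steel ring gauge, 44 mm outside, 16 mm high, origin under its centre: not to be disturbed
- gauge_case: closed wooden case 70 x 110 x 28 mm, origin under its centre: not to be disturbed
- brush: cleaning brush lying on the bench beyond the fixture: not to be disturbed
There are look-alikes about, which are no part of the job. Several things have the shape of the carriage; the one meant has the colours described above.

How it is judged (in metres and radians):
On the way, in this order (a step that is already met when the one before it is completed fails the run):
1. the spindle is all the way up (end at least 64.1 mm above the bench) and nipped snug on its top stop: the wheel held sprung by more than 0.1 rad (0.12 N m) (z of quill in the frame of fixture above 0.0641 m and angle between the x axis of wheel_mid and the x axis of spindle_mark, either way round above 0.1 rad), for 0.2 s.
2. the carriage is drawn out against the brass end stop (within 2 mm) (y of carriage in the frame of fixture above 0.06 m), for 0.2 s.
At the end, for the whole second after the job is handed in: The spindle has stayed up (its end at least 64.1 mm above the bench, clear of the ring); the carriage lies flat (within 2 mm of the block, 0.05 rad) in its guide, at rest, within 2 mm of the brass end stop (z of quill in the frame of fixture above 0.0641 m and y of carriage in the frame of fixture above 0.06 m and z of carriage in the frame of fixture below 0.032 m and angle between carriage's own z axis and vertical below 0.05 rad and linear speed of carriage below 0.01 m/s); the robot touches nothing.
It fails at once if the handwheel is lifted or pressed to overload: more than 2.5 mm (about 9 N) along the spindle from its neutral place (z of wheel_mid in the frame of quill above 0.1045 m or z of wheel_mid in the frame of quill below 0.0995 m).
It fails at once if the handwheel is overtightened: sprung more than 0.3 rad (about 0.36 N m) against the spindle (angle between the x axis of wheel_mid and the x axis of spindle_mark, either way round above 0.3 rad).
It fails at once if the carriage is dragged against the spindle with more than 15 N (contact force between carriage and quill above 15 N).
It fails at once if the carriage is pressed on its guide or end stop with more than 45 N (contact force between carriage and fixture above 45 N).
It fails at once if a bystander is moved more than 15 mm (distance of any of hygrometer, spare_ring, gauge_case, brush from where it was at the start of the episode above 0.015 m).
It also fails if it takes over 72 s, if anything falls off the work surface, if the arm or the gripper's body presses on something with over 40 N, if the wrist force passes 120 N, or if a joint passes its speed limit or range.

## Working session

There is one attempt and no reset: what is moved stays moved. The work goes in short steps, Python scripts to look and compute and a tool call to move; the robot and the scene stay as the last step left them, time stands still between calls to the robot, and variables do not carry over. Pictures are saved under pics/ and viewed, and the job is handed in when it is done.

Besides the shell and the picture viewer there is one more tool, called by a JSON object that holds its "api" and its "payload", one argument or row to a line. jog_arm: Moves the arm, as the interface text tells. Its arguments: {"type":"object","properties":{"steps":{"type":"array","items":{"type":"object","properties":{"turn":{"type":"array","items":{"type":"number"}},"dp":{"type":"array","items":{"type":"number"}},"claw":{"type":"number"}}}}},"required":["steps"]}

```bash
mkdir -p pics; cat > h.py <<'E'
import numpy as np, cv2
from workcell import ctrl
from scipy.spatial.transform import Rotation as R
def K(d):
    f=d['img'].shape[0]/2/np.tan(np.radians(d['fovy'])/2)
    return np.array([[f,0,d['cx']],[0,f,d['cy']],[0,0,1]])
def shot(n,fn):
    o=ctrl.get_obs(); d=ctrl.get_image(n)
    cv2.imwrite('pics/'+fn+'.png',d['img'][:,:,::-1])
    if n=='wrist':
        T=np.eye(4);T[:3,:3]=R.from_rotvec(o['orientation']).as_matrix();T[:3,3]=o['ee_pos']
        d['wfc']=T@d['hand_eye']
    else: d['wfc']=np.linalg.inv(d['camera_from_world'])
    return o,d
def ray(d,u,v):
    p=cv2.undistortPoints(np.array([[[u,v]]],float),K(d),np.array(d['dist_coeffs'],float))[0,0]
    return d['wfc'][:3,3], d['wfc'][:3,:3]@np.array([p[0],p[1],1])
def onz(d,u,v,z):
    c,r=ray(d,u,v); return c+r*(z-c[2])/r[2]
def pt(d,u,v):
    c,r=ray(d,u,v); return c+r*d['range_z'][int(v),int(u)]
E
python3 - <<'E'
from h import *
for n in ['top','side','wrist']:
    o,d=shot(n,n+'0'); np.savez('pics/'+n+'0.npz',**d)
    print(n,d['fovy'],d['dist_coeffs'],d['wfc'].round(2).tolist())
print(o)
E
```

```text
top 47.064448951598365 [-0.12973817  0.          0.          0.          0.        ] [[-0.02, -1.0, 0.06, 434.78], [-1.0, 0.02, -0.01, -162.75], [0.01, -0.06, -1.0, 1207.26], [0.0, 0.0, 0.0, 1.0]]
side 48.79117155008871 [0.03718248 0.         0.         0.         0.        ] [[-0.98, -0.16, 0.13, 399.7], [-0.2, 0.77, -0.6, 385.0], [-0.01, -0.62, -0.79, 816.21], [0.0, 0.0, 0.0, 1.0]]
wrist 64.46050454440798 [-0.06850783  0.          0.          0.          0.        ] [[0.3, -0.92, -0.25, 254.62], [-0.95, -0.29, -0.08, -575.07], [-0.0, 0.26, -0.97, 384.12], [0.0, 0.0, 0.0, 1.0]]
{'t': 0.1, 'qpos': array([-1.28801622e+00,  4.23770179e-01,  1.63061640e+00,  1.42210350e-05,
        1.08859194e+00, -1.90285797e-02]), 'qvel': array([ 0.00176229, -0.00248037, -0.00089483, -0.00088024, -0.00068742,
       -0.00048489]), 'joint_torque': array([-5.30783309e-04, -5.45613313e+01, -2.74323982e+01,  6.45315601e-02,
        1.88084983e-02, -1.50794773e-05]), 'ee_pos': array([ 185.64972035, -596.2605728 ,  221.97472537]), 'orientation': array([-1.33611364,  0.98484104, -0.98302737]), 'ft_force': array([ 0.4765709 , -0.63277984,  0.03282716]), 'moment': array([ 0.03272526, -0.01581615,  0.00439693]), 'width': 87.72961912214006}
```

View pics/top0.png

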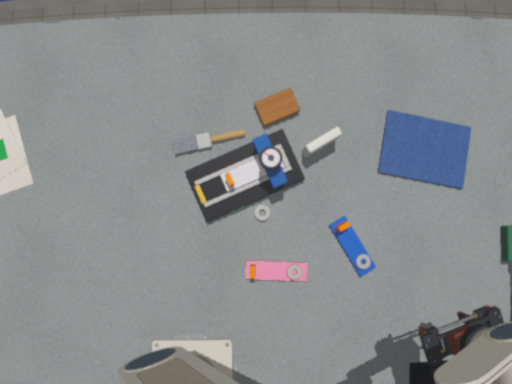

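View pics/side0.png

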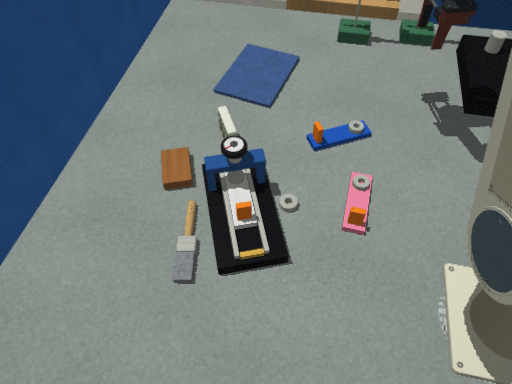

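View pics/wrist0.png

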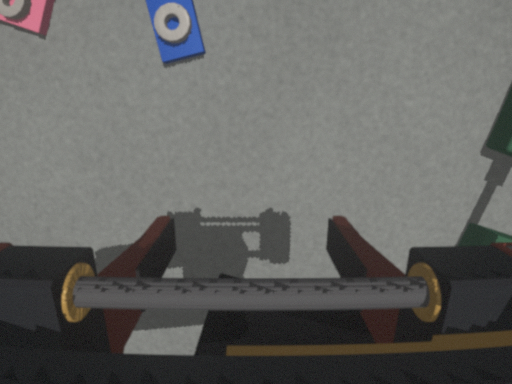

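The top view shows three slides:
- The aluminium carriage, in the granite fixture (~245,178). Its orange bar is at (230,180), the handwheel at (271,158) and the brass stop at (201,194).
- A pink look-alike at (277,271).
- A blue look-alike at (352,246).

I choose the aluminium one. The hygrometer (323,139), spare ring (262,212), case (277,107) and brush (208,143) are all nearby. Next is a close crop with measurements.

```bash
python3 - <<'E'
from h import *
a=cv2.imread('pics/top0.png')[120:230,175:350]; a=cv2.resize(a,None,fx=4,fy=4,interpolation=cv2.INTER_CUBIC)
b=cv2.imread('pics/side0.png')[95:275,190:310]; b=cv2.resize(b,None,fx=3,fy=3,interpolation=cv2.INTER_CUBIC)
cv2.imwrite('pics/ctop.png',a); cv2.imwrite('pics/cside.png',b)
def load(n):
    return dict(np.load(f'pics/{n}0.npz',allow_pickle=True))
for n in ['top','side']:
    d=load(n); hsv=cv2.cvtColor(d['img'],cv2.COLOR_RGB2HSV)
    for nm,lo,hi in [('orange',(5,180,120),(16,255,255)),('brass',(17,120,100),(30,255,255)),('blue',(105,120,50),(125,255,255))]:
        m=cv2.inRange(hsv,lo,hi)
        k,l,s,c=cv2.connectedComponentsWithStats(m)
        for i in range(1,k):
            if s[i,4]>15:
                q=c[i]; print(n,nm,s[i],q.round(1),pt(d,*q.round()).round(1))
E
```

```text
top brass [227 175   5  10  27] [228.9 179.3] [ 535.7 -112.5   97.1]
top brass [195 185  11  19 108] [200.  193.6] [502.1 -32.5  42.1]
top brass [339 223  10   7  40] [343.5 225.9] [ 410.9 -408.3   65. ]
top brass [251 266   3  11  33] [252. 271.] [ 299.8 -166.7   67.3]
top blue [ 379  111   91   77 5085] [424.2 149.2] [ 619.5 -654.5   11.6]
top blue [253 134  19  21 222] [261.5 143. ] [ 623.1 -194.5  115. ]
top blue [267 168  21  20 269] [277.  177.5] [ 536.9 -232.7  116.8]
top blue [330 217  45  59 776] [351.  245.1] [ 358.2 -436.    19.8]
side orange [313 122  10  20 140] [317.1 131.2] [ 413.1 -396.8   54.3]
side orange [236 202  15  18 214] [243.5 209.8] [ 536.7 -102.7   84.6]
side orange [348 207  18  18 236] [356.2 215.4] [ 300.5 -159.7   53.2]
side brass [313   0  45   5 134] [340.6   1.3] [  409.8 -1290.7   -83.7]
side brass [361   0  38   9 280] [380.9   3.4] [  251.8 -1310.1   -87.1]
side brass [240 248  24  11 148] [251.5 252.6] [504.3 -29.3  42.8]
side blue [    0     0   170   265 22834] [56.7 88.3] [1474.2 -787.4 -293.1]
side blue [436   0   7   7  38] [439.1   2.6] [  -48.6 -1703.8  -271.9]
side blue [ 460    0   52   30 1123] [492.   14.4] [ -223.4 -1476.2  -181.6]
side blue [429   7   9  17  70] [432.7  16.7] [  -46.7 -1716.6  -351. ]
side blue [ 214   45   85   62 3095] [256.8  75. ] [ 620.  -643.5   10.5]
side blue [307 120  64  31 811] [337.4 136.5] [ 360.1 -428.9   15. ]
side blue [ 204  149   62   42 1149] [234.7 165.8] [ 574.7 -194.   113.1]
```

View pics/ctop.png

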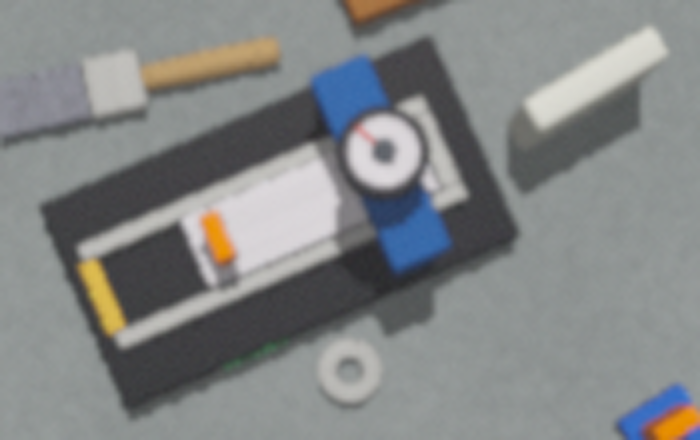

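View pics/cside.png

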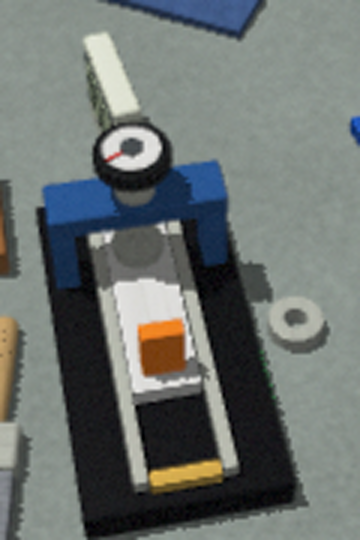

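The crop confirms the choice. The black-rimmed wheel with its red line is at top pixel (271,158). The silver carriage's orange bar is at (229,179) and the brass stop at (200,194). I'll measure both from depth plus colour.

```bash
python3 - <<'E'
from h import *
def cloud(d):
    h,w=d['range_z'].shape
    uv=np.stack(np.meshgrid(np.arange(w),np.arange(h)),-1).reshape(-1,1,2).astype(float)
    p=cv2.undistortPoints(uv,K(d),np.array(d['dist_coeffs'],float))[:,0]
    z=d['range_z'].reshape(-1,1)
    P=np.hstack([p*z,z])
    return (P@d['wfc'][:3,:3].T+d['wfc'][:3,3]).reshape(h,w,3)
C={}
for n in ['top','side']:
    d=dict(np.load(f'pics/{n}0.npz',allow_pickle=True)); c=cloud(d); C[n]=(d,c)
    near=(abs(c[...,0]-570)<130)&(abs(c[...,1]+150)<200)&(d['range_z']>0)
    m=near&(c[...,2]>145)&(c[...,2]<185)
    vs,us=np.nonzero(m); print(n,'wheel px',m.sum(),us.mean(),vs.mean(),us.min(),us.max(),vs.min(),vs.max(),'z',np.percentile(c[m][:,2],[5,50,95]).round(1))
    (cc,r)=cv2.minEnclosingCircle(c[m][:,:2].astype(np.float32)); print('  circ',np.round(cc,1),round(r,1),'mean',c[m].mean(0).round(1))
    el=cv2.fitEllipse(np.stack([us,vs],-1)[:,None].astype(np.float32)) 
    mb=near&(c[...,2]>80)&(c[...,2]<102)
    hsv=cv2.cvtColor(d['img'],cv2.COLOR_RGB2HSV)
    mo=cv2.inRange(hsv,(3,150,90),(20,255,255))>0
    mb&=mo
    print('  bar',mb.sum(),c[mb].mean(0).round(1))
    mg=near&(c[...,2]>22)&(c[...,2]<60)
    print('  block rect',cv2.minAreaRect(c[mg][:,:2].astype(np.float32)))
    mB=near&(c[...,2]>105)&(c[...,2]<122)&(cv2.inRange(hsv,(100,100,40),(128,255,255))>0)
    print('  bridge rect',cv2.minAreaRect(c[mB][:,:2].astype(np.float32)))
    mbr=near&(c[...,2]>30)&(c[...,2]<60)&(cv2.inRange(hsv,(17,120,90),(30,255,255))>0)
    print('  brass rect',cv2.minAreaRect(c[mbr][:,:2].astype(np.float32)),c[mbr].mean(0).round(1))
E
```

```text
top wheel px 440 270.70681818181816 157.52954545454546 259 282 146 169 z [157.7 161.9 165.4]
  circ [ 580.5 -215.5] 28.5 mean [ 579.6 -215.7  161.7]
  bar 46 [ 535.  -112.2   95.4]
  block rect ((604.9876708984375, -159.2716522216797), (239.6208953857422, 356.79791259765625), 23.1517276763916)
  bridge rect ((580.1264038085938, -216.03704833984375), (132.8486328125, 39.826194763183594), 22.808958053588867)
  brass rect ((502.8752746582031, -31.99699592590332), (48.9337158203125, 15.831917762756348), 21.797340393066406) [503.1 -32.8  42.1]
side wheel px 504 233.80555555555554 146.81150793650792 221 247 136 158 z [148.9 159.7 162.9]
  circ [ 580.5 -213. ] 29.4 mean [ 578.4 -208.2  158.6]
  bar 124 [ 537.3 -107.2   91.3]
  block rect ((601.062255859375, -168.4372100830078), (228.42715454101562, 364.46826171875), 22.017440795898438)
  bridge rect ((580.5076293945312, -212.83184814453125), (132.43695068359375, 42.799137115478516), 23.03120994567871)
  brass rect ((504.74761962890625, -33.929969787597656), (49.19001770019531, 20.280563354492188), 22.65270233154297) [503.3 -30.4  40.6]
```

```bash
python3 - <<'E'
from h import *
o=ctrl.get_obs(); print(R.from_rotvec(o['orientation']).as_matrix().round(4))
E
```

```text
[[ 2.972e-01 -3.000e-04  9.548e-01]
 [-9.548e-01  1.100e-03  2.972e-01]
 [-1.100e-03 -1.000e+00  0.000e+00]]
```

{"api": "jog_arm", "payload": {
  "steps": [
    {"dp":[0.33,0.33,0.1],"turn":[0,0,0.03],"claw":1},
    {"dp":[0.67,0.67,0.2],"turn":[0,0,0.06],"claw":1},
    {"dp":[1,1,0.3],"turn":[0,0,0.1],"claw":1},
    {"dp":[1,1,0.3],"turn":[0,0,0.1],"claw":1}
  ]
}}

```text
t: 0.48
ee_pos: [269.1, -512.9, 247.2]
orientation: [-1.44, 0.737, -0.737]
ft_force: [0.1, -1.0, -0.1]
width: 87.6
```

```bash
python3 - <<'E'
from h import *
o=ctrl.get_obs(); print(R.from_rotvec(o['orientation']).as_matrix().round(4),o['qpos'].round(3),o['ee_pos'],o['t'],o['ft_force'],o['moment'])
E
```

```text
[[ 5.855e-01  9.000e-04  8.107e-01]
 [-8.107e-01  1.700e-03  5.855e-01]
 [-9.000e-04 -1.000e+00  1.700e-03]] [-1.109  0.329  1.711  0.002  1.103 -0.164] [ 269.13388676 -512.90188807  247.16856492] 0.4833 [ 0.13599478 -1.00215176 -0.06276989] [-0.015497   -0.05719867  0.00900699]
```

{"api": "jog_arm", "payload": {
  "steps": [
    {"dp":[0.25,0.23,0],"turn":[0,0,-0.036],"claw":1},
    {"dp":[0.5,0.46,0],"turn":[0,0,-0.072],"claw":1},
    {"dp":[0.75,0.7,0],"turn":[0,0,-0.107],"claw":1},
    {"dp":[0.97,0.93,0],"turn":[0,0,-0.143],"claw":1}
  ]
}}

```text
t: 0.82
ee_pos: [347.4, -437.7, 247.0]
orientation: [-1.283, 1.083, -1.083]
ft_force: [0.1, -0.6, 0.9]
width: 87.7
```

{"api": "jog_arm", "payload": {
  "steps": [
    {"dp":[0.25,0.23,0],"turn":[0,0,-0.036],"claw":1},
    {"dp":[0.5,0.46,0],"turn":[0,0,-0.072],"claw":1},
    {"dp":[0.75,0.7,0],"turn":[0,0,-0.107],"claw":1},
    {"dp":[0.97,0.93,0],"turn":[0,0,-0.143],"claw":1}
  ]
}}

```text
t: 1.15
ee_pos: [425.9, -362.4, 246.8]
orientation: [-1.059, 1.415, -1.416]
ft_force: [-0.2, -0.1, 0.3]
width: 87.8
```

{"api": "jog_arm", "payload": {
  "steps": [
    {"dp":[0.25,0.23,0],"turn":[0,0,-0.036],"claw":1},
    {"dp":[0.5,0.46,0],"turn":[0,0,-0.072],"claw":1},
    {"dp":[0.75,0.7,0],"turn":[0,0,-0.107],"claw":1},
    {"dp":[0.97,0.93,0],"turn":[0,0,-0.143],"claw":1},
    {"dp":[0.97,0.93,0],"turn":[0,0,-0.143],"claw":1}
  ]
}}

```text
t: 1.57
ee_pos: [505.8, -285.6, 246.5]
orientation: [-0.761, 1.728, -1.729]
ft_force: [-1.1, 0.3, -0.4]
width: 88.0
```

```bash
python3 - <<'E'
from h import *
o,d=shot('wrist','w1'); np.savez('pics/w1.npz',**d)
A=R.from_rotvec(o['orientation']).as_matrix()
print(A.round(4),o['qpos'].round(3),o['ee_pos'],o['t'],o['ft_force'],o['moment'],'yaw',np.arctan2(A[1,0],A[0,0]))
E
```

```text
[[-6.733e-01  2.400e-03  7.394e-01]
 [-7.394e-01  6.000e-04 -6.733e-01]
 [-2.000e-03 -1.000e+00  1.400e-03]] [-0.536  0.331  1.71   0.002  1.099  1.773] [ 505.76402694 -285.64067346  246.47184629] 1.5667 [-1.09749563  0.33840048 -0.36641106] [ 0.06720204 -0.0289626  -0.01517828] yaw -2.3094410998629726
```

View pics/w1.png

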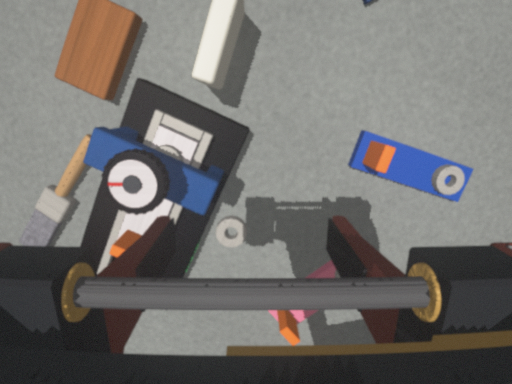

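The wrist view shows the wheel face centred near (134,183), the orange bar at (127,243) and the hygrometer at (218,45). I'll use it for a second estimate of the wheel centre.

```bash
cat > wh.py <<'E'
from h import *
import sys
d=dict(np.load(f'pics/{sys.argv[1]}.npz',allow_pickle=True)); u0,v0,s=map(int,sys.argv[2:5])
hsv=cv2.cvtColor(d['img'],cv2.COLOR_RGB2HSV)
m=cv2.inRange(hsv,(0,0,150),(180,50,255)); w=np.zeros_like(m); w[v0-s:v0+s,u0-s:u0+s]=255; m&=w
cs,_=cv2.findContours(m,cv2.RETR_EXTERNAL,cv2.CHAIN_APPROX_NONE); c=max(cs,key=cv2.contourArea)
el=cv2.fitEllipse(cv2.convexHull(c)); (u,v)=el[0]; print('white',el)
z=[pt(d,u+a,v+b)[2] for a in range(-8,9,2) for b in range(-8,9,2)]; zt=np.median(z); print('ztop',zt, 'ctr@ztop',onz(d,u,v,zt).round(1),'@162',onz(d,u,v,162).round(1))
E
python3 wh.py w1 134 183 32
```

```text
white ((132.17929077148438, 183.24522399902344), (45.900325775146484, 50.79656982421875), 131.39540100097656)
ztop 162.7251076027248 ctr@ztop [ 581.  -217.2  162.7] @162 [ 581.1 -216.8  162. ]
```

{"api": "jog_arm", "payload": {
  "steps": [
    {"dp":[0.25,0.23,0],"turn":[0,0,-0.035],"claw":1},
    {"dp":[0.5,0.46,0],"turn":[0,0,-0.07],"claw":1},
    {"dp":[0.75,0.7,-0.1],"turn":[0,0,-0.105],"claw":1},
    {"dp":[0.936,0.868,-0.2],"turn":[0,0,-0.138],"claw":1},
    {"dp":[0.936,0.868,-0.3],"turn":[0,0,-0.138],"claw":1},
    {"dp":[0.936,0.868,-0.3],"turn":[0,0,-0.138],"claw":1},
    {"dp":[0.936,0.868,-0.3],"turn":[0,0,-0.138],"claw":1}
  ]
}}

```text
t: 2.2
ee_pos: [577.9, -218.4, 221.6]
orientation: [-0.414, 1.997, -1.997]
ft_force: [-0.3, 0.0, 1.1]
width: 88.1
```

```bash
python3 - <<'E'
from h import *
o,d=shot('wrist','w2'); np.savez('pics/w2.npz',**d)
A=R.from_rotvec(o['orientation']).as_matrix()
print(A.round(4),o['qpos'].round(3),o['ee_pos'],o['t'],o['ft_force'],o['moment'],'yaw',np.arctan2(A[1,0],A[0,0]))
E
```

```text
[[-9.179e-01 -9.000e-04  3.967e-01]
 [-3.967e-01 -3.000e-04 -9.179e-01]
 [ 9.000e-04 -1.000e+00 -1.000e-04]] [-3.800e-01  4.140e-01  1.647e+00 -1.000e-03  1.081e+00  2.354e+00] [ 577.92672972 -218.36449593  221.60028371] 2.2 [-0.32197929  0.0300686   1.13722585] [ 0.11193786 -0.04925164 -0.00139598] yaw -2.7336424886790627
```

View pics/w2.png

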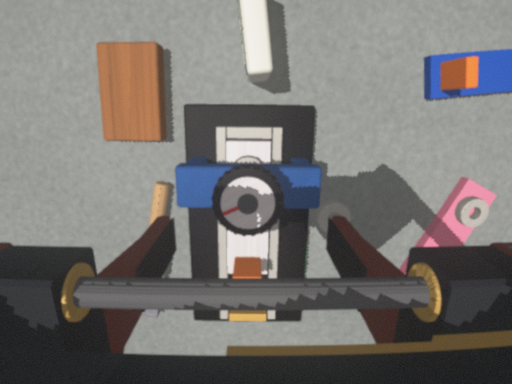

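The wrist view now has the fixture square to the jaws, with the wheel at (248,201) between the fingers.

```bash
sed -i 's/(0,0,150)/(0,0,int(sys.argv[5]) if len(sys.argv)>5 else 150)/' wh.py; python3 wh.py w2 248 201 38 80; python3 - <<'E'
from h import *
d=dict(np.load('pics/w2.npz',allow_pickle=True))
g=d['img'].max(2)
# range-based: wheel pixels
z=d['range_z']; hs=[]
for v in range(160,240):
    for u in range(205,295):
        p=pt(d,u,v)
        if z[v,u]>0 and 150<p[2]<175: hs.append((u,v,*p))
hs=np.array(hs); print(len(hs),hs[:,:2].min(0),hs[:,:2].max(0))
t=hs[hs[:,4]>158]; print(cv2.minEnclosingCircle(t[:,2:4].astype(np.float32)),np.median(t[:,4]))
o=ctrl.get_obs(); print(o['ee_pos'],o['ft_force'])
E
```

```text
white ((247.41851806640625, 201.90968322753906), (54.31732940673828, 55.23497009277344), 91.80965423583984)
ztop 162.79306381467075 ctr@ztop [ 581.6 -217.3  162.8] @162 [ 581.5 -217.1  162. ]
4006 [211. 165.] [283. 236.]
((581.0831298828125, -215.41258239746094), 28.668960571289062) 160.31161085428772
[ 578.19210666 -218.65924025  222.24644273] [-0.86563019  0.48455856 -0.02544944]
```

{"api": "jog_arm", "payload": {
  "steps": [
    {"dp":[0.038,0.028,-0.2],"claw":1},
    {"dp":[0.038,0.028,-0.4],"claw":1},
    {"dp":[0.038,0.028,-0.6],"claw":1},
    {"dp":[0.038,0.028,-0.8],"claw":1},
    {"dp":[0.038,0.028,-0.9],"claw":1},
    {"dp":[0.038,0.028,-0.95],"claw":1},
    {"dp":[0.038,0.028,-0.95],"claw":1},
    {"dp":[0.038,0.028,-0.95],"claw":1}
  ]
}}

```text
invalid input at $.steps[0]: expected keys turn, dp, claw
```

```bash
cat > st.py <<'E'
from h import *
o=ctrl.get_obs(); A=R.from_rotvec(o['orientation']).as_matrix()
print('t',o['t'],'p',o['ee_pos'].round(2),'yaw',round(float(np.arctan2(A[1,0],A[0,0])),4),'down',A[:,1].round(4),'q6',o['qpos'][5].round(3),'F',o['ft_force'].round(2),'M',o['moment'].round(3),'w',round(o['width'],1))
E
python3 st.py
python3 - <<'E'
from h import *
for n in ['side']:
    o,d=shot(n,'s3'); cv2.imwrite('pics/s3c.png',cv2.resize(d['img'][80:280,170:320,::-1],None,fx=3,fy=3))
E
```

```text
t 2.25 p [ 578.19 -218.66  222.25] yaw -2.7349 down [ 3.e-04 -6.e-04 -1.e+00] q6 2.355 F [-0.87  0.48 -0.03] M [ 0.104 -0.032  0.031] w 87.9
```

View pics/s3c.png

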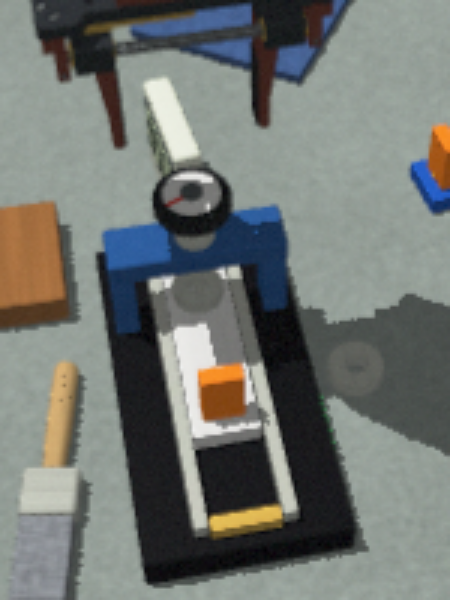

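The call was refused because every row needs "turn", so the gripper is still above the wheel, which shows at crop (192,197). I'll resend it.

{"api": "jog_arm", "payload": {
  "steps": [
    {"turn":[0,0,0],"dp":[0.038,0.028,-0.2],"claw":1},
    {"turn":[0,0,0],"dp":[0.038,0.028,-0.4],"claw":1},
    {"turn":[0,0,0],"dp":[0.038,0.028,-0.6],"claw":1},
    {"turn":[0,0,0],"dp":[0.038,0.028,-0.8],"claw":1},
    {"turn":[0,0,0],"dp":[0.038,0.028,-0.9],"claw":1},
    {"turn":[0,0,0],"dp":[0.038,0.028,-0.95],"claw":1},
    {"turn":[0,0,0],"dp":[0.038,0.028,-0.95],"claw":1},
    {"turn":[0,0,0],"dp":[0.038,0.028,-0.95],"claw":1}
  ]
}}

```text
t: 2.97
ee_pos: [581.7, -217.0, 147.4]
orientation: [-0.409, 1.996, -1.999]
ft_force: [-0.2, -0.4, -0.3]
width: 87.7
```

```bash
python3 st.py
python3 - <<'E'
from h import *
o,d=shot('side','s4'); cv2.imwrite('pics/s4c.png',cv2.resize(d['img'][80:230,170:320,::-1],None,fx=4,fy=4))
o,d=shot('wrist','w4');np.savez('pics/w4.npz',**d)
E
```

```text
t 2.9667 p [ 581.72 -216.99  147.41] yaw -2.7357 down [ 0.0019 -0.0012 -1.    ] q6 2.36 F [-0.17 -0.36 -0.25] M [ 0.031 -0.043  0.045] w 87.7
```

View pics/s4c.png

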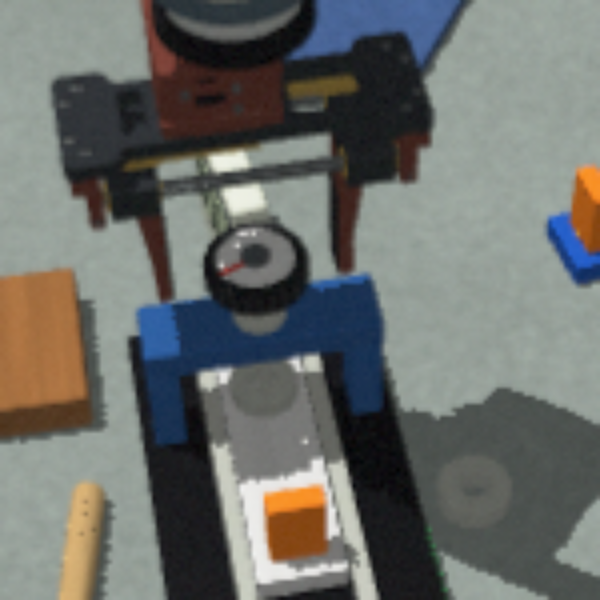

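View pics/w4.png

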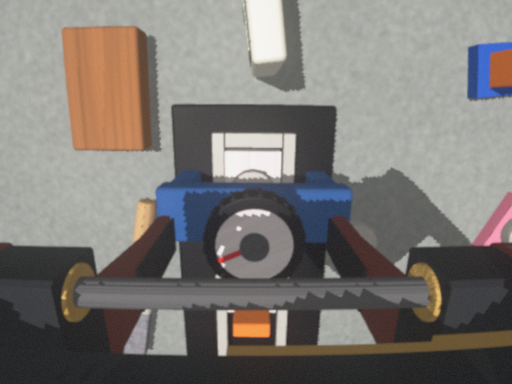

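```bash
python3 wh.py w4 253 243 46 80; python3 st.py
```

```text
white ((253.8764190673828, 244.30970764160156), (73.62352752685547, 78.7988510131836), 87.67546844482422)
ztop 162.72504609562412 ctr@ztop [ 581.9 -217.7  162.7] @162 [ 581.7 -217.4  162. ]
t 3.0667 p [ 582.07 -216.87  147.75] yaw -2.7356 down [ 0.0027 -0.0015 -1.    ] q6 2.36 F [-0.19  0.42 -0.29] M [ 0.143 -0.022 -0.01 ] w 88.1
```

{"api": "jog_arm", "payload": {
  "steps": [
    {"turn":[0,0,0],"dp":[-0.004,0,-0.08],"claw":1},
    {"turn":[0,0,0],"dp":[-0.004,0,-0.15],"claw":1},
    {"turn":[0,0,0],"dp":[-0.004,0,-0.15],"claw":1},
    {"turn":[0,0,0],"dp":[-0.004,0,-0.15],"claw":0.7},
    {"turn":[0,0,0],"dp":[-0.004,0,-0.15],"claw":0.65},
    {"turn":[0,0,0],"dp":[-0.004,0,-0.15],"claw":0.6},
    {"turn":[0,0,0],"dp":[-0.004,0,-0.15],"claw":0.5},
    {"turn":[0,0,0],"dp":[-0.004,0,-0.15],"claw":0.4},
    {"turn":[0,0,0],"dp":[-0.004,0,-0.15],"claw":0.4},
    {"turn":[0,0,0],"dp":[-0.004,0,-0.15],"claw":0.4}
  ]
}}

```text
t: 3.9
ee_pos: [580.7, -217.2, 135.6]
orientation: [-0.411, 1.996, -2.0]
ft_force: [-4.6, -3.2, 1.3]
width: 55.2
```

```bash
python3 st.py
```

```text
t 3.9 p [ 580.67 -217.21  135.58] yaw -2.7355 down [ 6.0e-04 -1.8e-03 -1.0e+00] q6 2.36 F [-4.62 -3.24  1.3 ] M [-0.358  0.72   0.002] w 55.2
```

{"api": "jog_arm", "payload": {
  "steps": [
    {"turn":[0,0,0.015],"dp":[-0.005,-0.003,0.0024],"claw":0.4},
    {"turn":[0,0,0.03],"dp":[-0.01,-0.005,0.0047],"claw":0.4},
    {"turn":[0,0,0.06],"dp":[-0.01,-0.005,0.0094],"claw":0.4},
    {"turn":[0,0,0.09],"dp":[-0.01,-0.005,0.0141],"claw":0.4},
    {"turn":[0,0,0.12],"dp":[-0.01,-0.005,0.0188],"claw":0.4},
    {"turn":[0,0,0.12],"dp":[-0.01,-0.005,0.0188],"claw":0.4}
  ]
}}

```text
t: 4.4
ee_pos: [580.6, -217.3, 137.4]
orientation: [-0.727, 1.757, -1.761]
ft_force: [0.7, 1.8, 0.3]
width: 55.2
```

```bash
python3 st.py; python3 - <<'E'
from h import *
o,d=shot('top','t5'); cv2.imwrite('pics/t5c.png',cv2.resize(d['img'][120:210,210:340,::-1],None,fx=5,fy=5))
o,d=shot('wrist','w5')
E
python3 st.py
```

```text
t 4.4 p [ 580.64 -217.28  137.36] yaw -2.3555 down [ 0.0028 -0.001  -1.    ] q6 1.978 F [0.7  1.79 0.3 ] M [ 0.379 -0.327  0.006] w 55.2
t 4.5 p [ 580.57 -217.32  137.29] yaw -2.3616 down [ 0.0027 -0.0012 -1.    ] q6 1.984 F [ 2.66  2.23 -0.39] M [ 0.536 -0.466 -0.072] w 55.6
```

View pics/w5.png

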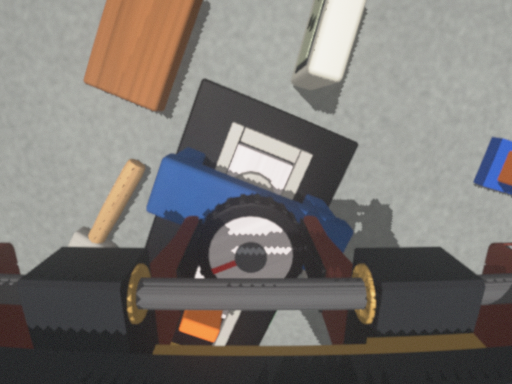

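The red line at (224,267) has kept its angle in the hand while the fixture has rotated in view, so the wheel turns with the grip and forces are small. Next is about 1 rad more, rising 4 mm/rad.

{"api": "jog_arm", "payload": {
  "steps": [
    {"turn":[0,0,0.03],"dp":[0.002,0.002,0.0047],"claw":0.4},
    {"turn":[0,0,0.06],"dp":[0.002,0.002,0.0094],"claw":0.4},
    {"turn":[0,0,0.09],"dp":[0.002,0.002,0.0141],"claw":0.4},
    {"turn":[0,0,0.12],"dp":[0.002,0.002,0.0188],"claw":0.4},
    {"turn":[0,0,0.15],"dp":[0.002,0.002,0.0235],"claw":0.4},
    {"turn":[0,0,0.18],"dp":[0.002,0.002,0.0283],"claw":0.4},
    {"turn":[0,0,0.21],"dp":[0.002,0.002,0.033],"claw":0.4},
    {"turn":[0,0,0.24],"dp":[0.002,0.002,0.0377],"claw":0.4},
    {"turn":[0,0,0.27],"dp":[0.002,0.002,0.0424],"claw":0.4},
    {"turn":[0,0,0.3],"dp":[0.002,0.002,0.0471],"claw":0.4},
    {"turn":[0,0,0.33],"dp":[0.002,0.002,0.0518],"claw":0.4},
    {"turn":[0,0,0.33],"dp":[0.002,0.002,0.0518],"claw":0.4}
  ]
}}

```text
t: 5.5
ee_pos: [580.9, -216.3, 141.4]
orientation: [-1.312, 1.024, -1.024]
ft_force: [2.3, 5.1, 0.5]
width: 55.2
```

```bash
python3 st.py
```

```text
t 5.5 p [ 580.89 -216.27  141.4 ] yaw -1.3231 down [ 0.0025  0.0031 -1.    ] q6 0.943 F [2.3  5.06 0.53] M [ 0.84  -0.307 -0.053] w 55.2
```

{"api": "jog_arm", "payload": {
  "steps": [
    {"turn":[0,0,0.03],"dp":[0.002,0.005,0.0046],"claw":0.4},
    {"turn":[0,0,0.06],"dp":[0.002,0.005,0.0092],"claw":0.4},
    {"turn":[0,0,0.09],"dp":[0.002,0.005,0.0138],"claw":0.4},
    {"turn":[0,0,0.12],"dp":[0.002,0.005,0.0184],"claw":0.4},
    {"turn":[0,0,0.15],"dp":[0.002,0.005,0.023],"claw":0.4},
    {"turn":[0,0,0.18],"dp":[0.002,0.005,0.0276],"claw":0.4},
    {"turn":[0,0,0.21],"dp":[0.002,0.005,0.0322],"claw":0.4},
    {"turn":[0,0,0.24],"dp":[0.002,0.005,0.0368],"claw":0.4},
    {"turn":[0,0,0.27],"dp":[0.002,0.005,0.0414],"claw":0.4},
    {"turn":[0,0,0.3],"dp":[0.002,0.005,0.046],"claw":0.4},
    {"turn":[0,0,0.33],"dp":[0.002,0.005,0.0506],"claw":0.4},
    {"turn":[0,0,0.33],"dp":[0.002,0.005,0.0506],"claw":0.4}
  ]
}}

```text
t: 6.5
ee_pos: [580.3, -215.2, 145.2]
orientation: [-1.555, 0.227, -0.221]
ft_force: [-1.5, 3.0, 0.1]
width: 55.4
```

```bash
python3 st.py
```

```text
t 6.5 p [ 580.27 -215.23  145.2 ] yaw -0.2856 down [-0.0032  0.0048 -1.    ] q6 -0.093 F [-1.55  2.96  0.12] M [ 0.507  0.299 -0.023] w 55.4
```

{"api": "jog_arm", "payload": {
  "steps": [
    {"turn":[0,0,0.03],"dp":[0,0,0.0048],"claw":0.4},
    {"turn":[0,0,0.06],"dp":[0,0,0.0096],"claw":0.4},
    {"turn":[0,0,0.09],"dp":[0,0,0.0144],"claw":0.4},
    {"turn":[0,0,0.12],"dp":[0,0,0.0192],"claw":0.4},
    {"turn":[0,0,0.15],"dp":[0,0,0.024],"claw":0.4},
    {"turn":[0,0,0.18],"dp":[0,0,0.0288],"claw":0.4},
    {"turn":[0,0,0.21],"dp":[0,0,0.0336],"claw":0.4},
    {"turn":[0,0,0.24],"dp":[0,0,0.0384],"claw":0.4},
    {"turn":[0,0,0.24],"dp":[0,0,0.0384],"claw":0.4}
  ]
}}

```text
t: 7.25
ee_pos: [579.4, -215.2, 148.1]
orientation: [-1.536, -0.361, 0.371]
ft_force: [-3.1, 1.9, 0.7]
width: 55.5
```

```bash
python3 st.py
```

```text
t 7.25 p [ 579.44 -215.17  148.11] yaw 0.4672 down [-0.0073  0.0016 -1.    ] q6 -0.841 F [-3.07  1.86  0.68] M [ 0.149  0.423 -0.075] w 55.5
```

{"api": "jog_arm", "payload": {
  "steps": [
    {"turn":[0,0,0.03],"dp":[-0.003,0,0.0047],"claw":0.4},
    {"turn":[0,0,0.06],"dp":[-0.006,0,0.0094],"claw":0.4},
    {"turn":[0,0,0.06],"dp":[-0.006,0,0.0094],"claw":0.4}
  ]
}}

```text
t: 7.5
ee_pos: [579.0, -215.3, 149.0]
orientation: [-1.507, -0.506, 0.516]
ft_force: [-0.8, 1.5, 0.9]
width: 55.3
```

```bash
cat > m.py <<'E'
from h import *
L=[]
for i in range(4):
    o=ctrl.get_obs(); A=R.from_rotvec(o['orientation']).as_matrix(); L.append([*o['ee_pos'],np.arctan2(A[1,0],A[0,0]),*o['ft_force'],*o['moment']])
    if i<3: ctrl.get_image('top')
L=np.array(L); print('t',o['t'],'mean',L.mean(0).round(3),'\nMz',L[:,-1].round(3),'Fz',L[:,6].round(2),'turned',round(L[-1,3]+2.7355,3),'rise',(L[-1,2]-135.58).round(2))
E
python3 m.py
```

```text
t 7.65 mean [ 5.79049e+02 -2.15293e+02  1.48951e+02  6.50000e-01 -1.10700e+00
  1.19800e+00  9.83000e-01  1.35000e-01 -1.00000e-03 -9.90000e-02] 
Mz [-0.107 -0.065 -0.132 -0.091] Fz [ 0.89  2.05 -0.    1.  ] turned 3.385 rise 13.32
```

{"api": "jog_arm", "payload": {
  "steps": [
    {"turn":[0,0,0.015],"dp":[-0.002,0,0.0024],"claw":0.4},
    {"turn":[0,0,0.03],"dp":[-0.002,0,0.0047],"claw":0.4},
    {"turn":[0,0,0.03],"dp":[-0.002,0,0.0047],"claw":0.4}
  ]
}}

```text
t: 7.9
ee_pos: [578.9, -215.3, 149.3]
orientation: [-1.49, -0.575, 0.586]
ft_force: [-0.7, 1.4, 1.0]
width: 55.1
```

```bash
python3 m.py
```

```text
t 8.05 mean [ 5.78953e+02 -2.15361e+02  1.49312e+02  7.41000e-01 -9.70000e-01
  7.88000e-01  1.13200e+00  1.09000e-01 -7.00000e-03 -6.70000e-02] 
Mz [-0.05  -0.08  -0.068 -0.073] Fz [1.04 0.99 1.51 1.  ] turned 3.476 rise 13.74
```

{"api": "jog_arm", "payload": {
  "steps": [
    {"turn":[0,0,0.015],"dp":[-0.002,0,0.003],"claw":0.4},
    {"turn":[0,0,0.03],"dp":[-0.002,0,0.006],"claw":0.4},
    {"turn":[0,0,0.03],"dp":[-0.002,0,0.006],"claw":0.4}
  ]
}}

```text
t: 8.3
ee_pos: [578.9, -215.4, 149.8]
orientation: [-1.469, -0.646, 0.658]
ft_force: [0.0, 0.9, 0.9]
width: 55.4
```

```bash
python3 m.py
```

```text
t 8.45 mean [ 5.78863e+02 -2.15429e+02  1.49795e+02  8.33000e-01 -5.22000e-01
  6.08000e-01  8.73000e-01  6.40000e-02 -6.70000e-02 -6.40000e-02] 
Mz [-0.077 -0.047 -0.045 -0.089] Fz [0.93 0.08 1.37 1.11] turned 3.568 rise 14.19
```

{"api": "jog_arm", "payload": {
  "steps": [
    {"turn":[0,0,0.015],"dp":[0,0,0.003],"claw":0.4},
    {"turn":[0,0,0.03],"dp":[0,0,0.006],"claw":0.4},
    {"turn":[0,0,0.03],"dp":[0,0,0.006],"claw":0.4}
  ]
}}

```text
t: 8.7
ee_pos: [578.8, -215.5, 150.2]
orientation: [-1.446, -0.717, 0.729]
ft_force: [-0.9, -0.5, 0.7]
width: 55.2
```

```bash
python3 m.py
```

```text
t 8.85 mean [ 5.78807e+02 -2.15476e+02  1.50225e+02  9.25000e-01 -1.02500e+00
 -3.13000e-01  1.01000e-01  7.00000e-03 -1.20000e-02 -8.40000e-02] 
Mz [-0.096 -0.016 -0.09  -0.134] Fz [ 0.73 -0.48  0.31 -0.16] turned 3.66 rise 14.64
```

{"api": "jog_arm", "payload": {
  "steps": [
    {"turn":[0,0,0.015],"dp":[0,0,0.0024],"claw":0.4},
    {"turn":[0,0,0.03],"dp":[0,0,0.0047],"claw":0.4},
    {"turn":[0,0,0.03],"dp":[0,0,0.0047],"claw":0.4}
  ]
}}

```text
t: 9.1
ee_pos: [578.8, -215.6, 150.6]
orientation: [-1.42, -0.788, 0.8]
ft_force: [-0.6, -0.0, 0.8]
width: 55.6
```

```bash
python3 m.py
```

```text
t 9.25 mean [ 5.78752e+02 -2.15567e+02  1.50576e+02  1.01800e+00 -7.38000e-01
 -2.43000e-01  2.29000e-01 -3.10000e-02  1.30000e-02 -7.00000e-02] 
Mz [-0.123 -0.047 -0.065 -0.043] Fz [ 0.83  1.02 -0.69 -0.24] turned 3.753 rise 14.99
```

{"api": "jog_arm", "payload": {
  "steps": [
    {"turn":[0,0,0.015],"dp":[0,0,0.0024],"claw":0.4},
    {"turn":[0,0,0.03],"dp":[0,0,0.0047],"claw":0.4},
    {"turn":[0,0,0.03],"dp":[0,0,0.0047],"claw":0.4}
  ]
}}

```text
t: 9.5
ee_pos: [578.7, -215.7, 150.9]
orientation: [-1.392, -0.858, 0.87]
ft_force: [-0.8, -0.1, -0.4]
width: 54.9
```

```bash
python3 m.py
```

```text
t 9.65 mean [ 5.78695e+02 -2.15638e+02  1.50894e+02  1.11000e+00 -1.39400e+00
 -6.20000e-01 -1.86000e-01 -1.08000e-01 -9.00000e-03 -1.54000e-01] 
Mz [-0.167 -0.167 -0.126 -0.157] Fz [-0.4  -0.07 -0.39  0.11] turned 3.845 rise 15.31
```

The torque has jumped from about 0.07 to 0.154 N m, so the stop was met near 3.77 rad. I'll nip it by about 0.04 rad more without rising and hold.

{"api": "jog_arm", "payload": {
  "steps": [
    {"turn":[0,0,0.007],"dp":[0,0,0],"claw":0.4},
    {"turn":[0,0,0.013],"dp":[0,0,0],"claw":0.4},
    {"turn":[0,0,0.013],"dp":[0,0,0],"claw":0.4},
    {"turn":[0,0,0.013],"dp":[0,0,0],"claw":0.4}
  ]
}}

```text
t: 9.98
ee_pos: [578.7, -215.7, 150.9]
orientation: [-1.379, -0.888, 0.9]
ft_force: [-0.9, -1.1, -0.3]
width: 55.3
```

```bash
python3 m.py; python3 m.py
```

```text
t 10.1333 mean [ 5.78689e+02 -2.15652e+02  1.50876e+02  1.15000e+00 -8.44000e-01
 -1.45700e+00 -9.50000e-02 -1.33000e-01  1.00000e-03 -1.74000e-01] 
Mz [-0.169 -0.18  -0.163 -0.186] Fz [-0.32  0.3  -0.68  0.32] turned 3.885 rise 15.28
t 10.2833 mean [ 5.78680e+02 -2.15653e+02  1.50875e+02  1.15000e+00 -1.30800e+00
 -1.64200e+00  7.50000e-02 -1.61000e-01  2.50000e-02 -1.86000e-01] 
Mz [-0.186 -0.242 -0.182 -0.134] Fz [ 0.32  0.89 -0.49 -0.42] turned 3.885 rise 15.3
```

{"api": "jog_arm", "payload": {
  "steps": [
    {"turn":[0,0,0.01],"dp":[0,0,0],"claw":0.4},
    {"turn":[0,0,0.01],"dp":[0,0,0],"claw":0.4},
    {"turn":[0,0,0.01],"dp":[0,0,0],"claw":0.4},
    {"turn":[0,0,0.01],"dp":[0,0,0],"claw":0.4}
  ]
}}

```text
t: 10.62
ee_pos: [578.7, -215.7, 150.9]
orientation: [-1.369, -0.911, 0.923]
ft_force: [-1.7, -1.4, -0.8]
width: 55.3
```

```bash
python3 m.py; python3 m.py
```

```text
t 10.7667 mean [ 5.78688e+02 -2.15675e+02  1.50895e+02  1.18100e+00 -1.04600e+00
 -1.57300e+00 -3.46000e-01 -1.75000e-01  5.70000e-02 -2.13000e-01] 
Mz [-0.138 -0.24  -0.191 -0.283] Fz [-0.8   0.55 -0.45 -0.69] turned 3.916 rise 15.32
t 10.9167 mean [ 5.78687e+02 -2.15673e+02  1.50889e+02  1.18100e+00 -1.04300e+00
 -1.71400e+00 -1.52000e-01 -2.03000e-01  6.80000e-02 -2.21000e-01] 
Mz [-0.283 -0.138 -0.254 -0.207] Fz [-0.69 -0.5   0.31  0.27] turned 3.917 rise 15.31
```

The nip held at about 0.215 N m, and torque followed angle at the spring rate. I'll ease off to near zero torque, open, and rise clear.

{"api": "jog_arm", "payload": {
  "steps": [
    {"turn":[0,0,-0.015],"dp":[0,0,0],"claw":0.4},
    {"turn":[0,0,-0.03],"dp":[0,0,0],"claw":0.4},
    {"turn":[0,0,-0.045],"dp":[0,0,0],"claw":0.4},
    {"turn":[0,0,-0.045],"dp":[0,0,0],"claw":0.4},
    {"turn":[0,0,-0.045],"dp":[0,0,0],"claw":0.7},
    {"turn":[0,0,-0.045],"dp":[0,0,0],"claw":1},
    {"turn":[0,0,-0.045],"dp":[0,0,0],"claw":1},
    {"turn":[0,0,-0.045],"dp":[0,0,0],"claw":1},
    {"turn":[0,0,-0.045],"dp":[0,0,0],"claw":1},
    {"turn":[0,0,-0.045],"dp":[0,0,0],"claw":1}
  ]
}}

```text
t: 11.75
ee_pos: [578.8, -215.6, 150.9]
orientation: [-1.414, -0.804, 0.816]
ft_force: [-0.2, -0.6, -0.7]
width: 87.1
```

```bash
python3 m.py;python3 st.py
```

```text
t 11.9 mean [ 5.78739e+02 -2.15651e+02  1.50907e+02  1.04000e+00  3.90000e-02
  6.00000e-02 -2.51000e-01 -3.00000e-03 -1.41000e-01 -1.10000e-02] 
Mz [-0.039  0.015  0.013 -0.035] Fz [-0.66 -0.36 -0.07  0.09] turned 3.775 rise 15.33
t 11.9 p [ 578.74 -215.67  150.91] yaw 1.0398 down [-0.0067 -0.0032 -1.    ] q6 -1.409 F [ 0.03 -0.07  0.09] M [-0.016 -0.122 -0.035] w 88.0
```

{"api": "jog_arm", "payload": {
  "steps": [
    {"turn":[0,0,0],"dp":[0,0,0.25],"claw":1},
    {"turn":[0,0,0],"dp":[0,0,0.5],"claw":1},
    {"turn":[0.001,-0.002,-0.03],"dp":[0,0,0.75],"claw":1},
    {"turn":[0.001,-0.002,-0.06],"dp":[0,0,1],"claw":1},
    {"turn":[0.001,-0.002,-0.09],"dp":[-0.1,0.2,1],"claw":1},
    {"turn":[0.001,-0.002,-0.12],"dp":[-0.2,0.4,1],"claw":1},
    {"turn":[0.001,-0.002,-0.15],"dp":[-0.3,0.6,1],"claw":1},
    {"turn":[0.001,-0.002,-0.18],"dp":[-0.3,0.7,1],"claw":1},
    {"turn":[0.001,-0.002,-0.204],"dp":[-0.3,0.7,1],"claw":1},
    {"turn":[0.001,-0.002,-0.204],"dp":[-0.3,0.7,1],"claw":1}
  ]
}}

```text
t: 12.73
ee_pos: [554.6, -159.1, 231.1]
orientation: [-1.546, -0.312, 0.311]
ft_force: [0.1, -0.7, -0.8]
width: 88.0
```

```bash
python3 st.py; python3 - <<'E'
from h import *
o,d=shot('wrist','w6');np.savez('pics/w6.npz',**d)
o,d=shot('top','t6');np.savez('pics/t6.npz',**d)
o,d=shot('side','s6');np.savez('pics/s6.npz',**d)
cv2.imwrite('pics/s6c.png',cv2.resize(d['img'][80:280,170:320,::-1],None,fx=3,fy=3))
E
```

```text
t 12.7333 p [ 554.62 -159.12  231.09] yaw 0.3972 down [-2.0e-04  2.4e-03 -1.0e+00] q6 -0.7 F [ 0.05 -0.67 -0.78] M [-0.024 -0.087  0.002] w 88.0
```

View pics/w6.png

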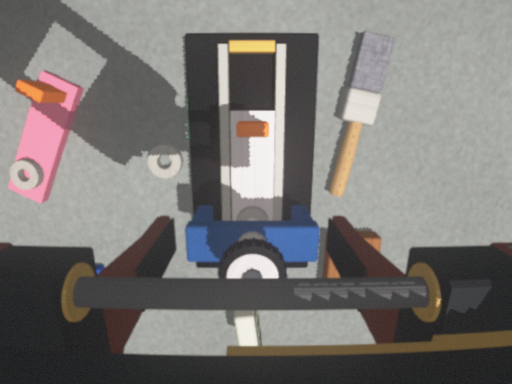

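View pics/s6c.png

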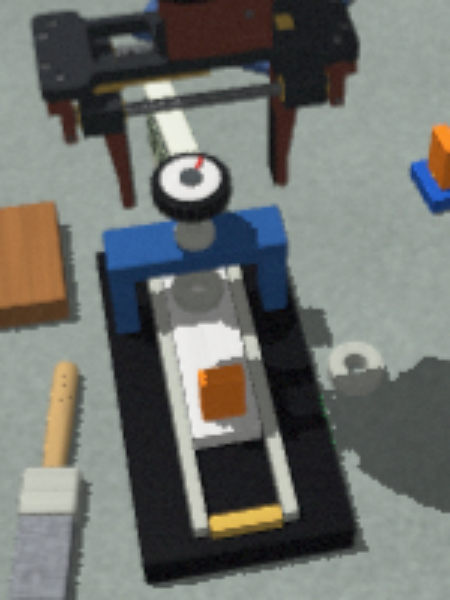

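The side view shows the wheel raised to crop (190,183), its red line now pointing the other way. The wrist view has the orange bar at (253,129), square to the fixture. I'll measure wheel height and bar position.

```bash
cat > bar.py <<'E'
from h import *
import sys
for n in sys.argv[1:]:
    d=dict(np.load(f'pics/{n}.npz',allow_pickle=True))
    hsv=cv2.cvtColor(d['img'],cv2.COLOR_RGB2HSV); m=cv2.inRange(hsv,(3,150,60),(18,255,255))
    k,l,s,c=cv2.connectedComponentsWithStats(m)
    for i in range(1,k):
        if s[i,4]<12: continue
        vs,us=np.nonzero(l==i); P=np.array([pt(d,u,v) for u,v in zip(us,vs) if d['range_z'][v,u]>0])
        if abs(P[:,0].mean()-530)>60 or abs(P[:,1].mean()+90)>80: continue
        T=P[P[:,2]>90]; print(n,c[i].round(1),len(P),'all',P.mean(0).round(1),'top',len(T),T.mean(0).round(1) if len(T) else '')
        if len(T)>4: print('  rect',cv2.minAreaRect(T[:,:2].astype(np.float32)), 'onz94',onz(d,*c[i],94).round(1))
    for lo,hi in [(145,190)]:
        H,W=d['range_z'].shape; Z=[]
        for v in range(0,H,1):
            for u in range(150,330,1):
                if d['range_z'][v,u]>0:
                    p=pt(d,u,v)
                    if abs(p[0]-580)<20 and abs(p[1]+216)<20 and 140<p[2]<200: Z.append(p[2])
        if Z: print('  wheel z pct50/80',np.percentile(Z,[50,80]).round(1),len(Z))
E
python3 bar.py top0 t6 side0 s6 w6
```

```text
top0 [228.8 179.2] 41 all [ 535.3 -111.9   94.8] top 38 [ 536.3 -111.5   95.7]
  rect ((536.1812744140625, -111.47943878173828), (28.192554473876953, 9.924165725708008), 20.90953826904297) onz94 [ 535.3 -111.9   94. ]
  wheel z pct50/80 [162.5 164.2] 278
t6 [229.1 179.4] 32 all [ 534.8 -112.8   95.4] top 32 [ 534.8 -112.8   95.4]
  rect ((535.1923217773438, -112.07279205322266), (27.85369300842285, 7.91673469543457), 25.61404037475586) onz94 [ 535.  -112.5   94. ]
  wheel z pct50/80 [178.7 180.6] 12
side0 [243.5 210.4] 239 all [ 536.6 -105.8   78.8] top 88 [ 537.4 -108.7   93.7]
  rect ((537.9035034179688, -109.66035461425781), (29.778982162475586, 15.13064193725586), 19.05303382873535) onz94 [533.8 -95.7  94. ]
  wheel z pct50/80 [160.7 162.2] 249
s6 [243.5 210.3] 236 all [ 536.5 -105.7   79.1] top 86 [ 537.6 -108.7   93.9]
  rect ((537.737060546875, -109.03404235839844), (30.062660217285156, 13.350977897644043), 19.293495178222656) onz94 [533.8 -95.9  94. ]
  wheel z pct50/80 [175.5 176.7] 255
w6 [244.9 127.6] 144 all [ 530.8 -113.4   93.7] top 140 [ 530.9 -113.5   94. ]
  rect ((533.4036254882812, -113.18016052246094), (18.4870662689209, 10.538328170776367), 23.126718521118164) onz94 [ 530.8 -113.4   94. ]
w6 [264.9 128.4] 57 all [ 548.9 -106.6   94. ] top 57 [ 548.9 -106.6   94. ]
  rect ((548.667236328125, -106.86517333984375), (4.888033866882324, 10.585989952087402), 22.86418914794922) onz94 [ 548.9 -106.6   94. ]
  wheel z pct50/80 [175.2 175.9] 1149
```

{"api": "jog_arm", "payload": {
  "steps": [
    {"turn":[0,0,0],"dp":[-0.12,0.3,0],"claw":1},
    {"turn":[0,0,0],"dp":[-0.23,0.591,0],"claw":1},
    {"turn":[0,0,0],"dp":[-0.23,0.591,-0.3],"claw":1},
    {"turn":[0,0,0],"dp":[-0.23,0.591,-0.6],"claw":1},
    {"turn":[0,0,0],"dp":[-0.23,0.591,-1],"claw":1},
    {"turn":[0,0,0],"dp":[-0.23,0.591,-1],"claw":1},
    {"turn":[0,0,0],"dp":[-0.23,0.591,-1],"claw":1}
  ]
}}

```text
t: 13.47
ee_pos: [535.3, -112.6, 149.9]
orientation: [-1.544, -0.313, 0.318]
ft_force: [-0.1, -0.0, 1.0]
width: 87.7
```

```bash
python3 st.py; python3 - <<'E'
from h import *
o,d=shot('wrist','w7');np.savez('pics/w7.npz',**d)
E
python3 bar.py w7; python3 st.py
```

```text
t 13.4667 p [ 535.35 -112.58  149.91] yaw 0.402 down [-0.004   0.0032 -1.    ] q6 -0.634 F [-0.06 -0.    1.05] M [-0.035 -0.137  0.015] w 87.7
w7 [248.  186.6] 120 all [ 532.  -107.8   62.9] top 0 
w7 [238.7 200. ] 65 all [ 526.8 -112.9   93.6] top 64 [ 526.8 -112.9   93.6]
  rect ((528.1405029296875, -113.22129821777344), (9.008752822875977, 7.58446741104126), 26.12458038330078) onz94 [ 526.7 -112.7   94. ]
t 13.5167 p [ 536.63 -112.87  151.32] yaw 0.4016 down [-9.0e-04  2.5e-03 -1.0e+00] q6 -0.634 F [-0.12 -0.12  0.16] M [-0.026 -0.104 -0.009] w 87.8
```

View pics/w7.png

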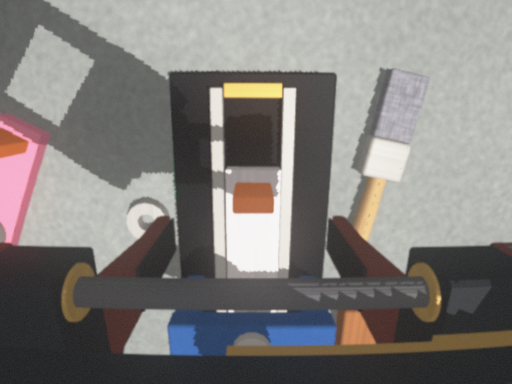

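The wrist view shows the bar at u 233–273, v 184–212. The top face is the lower part, centred near (253,204), between the fingers.

```bash
python3 - <<'E'
from h import *
d=dict(np.load('pics/w7.npz',allow_pickle=True))
for z in range(176,220,3): print(z,[int(pt(d,u,z)[2]) for u in (240,250,260,268)],d['img'][z,250])
print([ (u,d['img'][203,u].tolist()) for u in list(range(229,238))+list(range(268,278))])
for u,v in [(253.5,204)]: print(onz(d,u,v,94))
E
```

```text
176 [46, 45, 46, 45] [160 152 151]
179 [46, 46, 46, 45] [159 151 151]
182 [44, 46, 45, 45] [160 125 112]
185 [58, 57, 57, 56] [161 100  68]
188 [68, 67, 68, 67] [157  96  64]
191 [77, 77, 77, 77] [160  97  66]
194 [86, 87, 85, 85] [163 103  71]
197 [91, 94, 92, 93] [174 107  75]
200 [93, 94, 94, 94] [179 111  76]
203 [93, 94, 93, 93] [179 111  78]
206 [93, 93, 93, 93] [181 112  78]
209 [94, 94, 93, 93] [180 113  81]
212 [94, 93, 95, 94] [191 132 109]
215 [45, 45, 45, 46] [246 244 244]
218 [46, 46, 46, 46] [246 245 245]
[(229, [246, 244, 244]), (230, [246, 244, 244]), (231, [244, 240, 239]), (232, [223, 198, 190]), (233, [185, 131, 109]), (234, [175, 108, 74]), (235, [177, 108, 72]), (236, [177, 109, 74]), (237, [179, 109, 76]), (268, [181, 113, 77]), (269, [180, 111, 78]), (270, [181, 112, 77]), (271, [180, 113, 77]), (272, [178, 112, 80]), (273, [195, 143, 124]), (274, [235, 219, 210]), (275, [246, 243, 242]), (276, [247, 246, 245]), (277, [247, 246, 246])]
[ 538.1737624  -111.26404406   94.        ]
```

{"api": "jog_arm", "payload": {
  "steps": [
    {"turn":[0,0,0],"dp":[0.008,0.012,-0.2],"claw":1},
    {"turn":[0,0,0],"dp":[0.008,0.012,-0.45],"claw":1},
    {"turn":[0,0,0],"dp":[0.008,0.012,-0.7],"claw":1},
    {"turn":[0,0,0],"dp":[0.008,0.012,-0.9],"claw":1},
    {"turn":[0,0,0],"dp":[0.008,0.012,-1],"claw":1},
    {"turn":[0,0,0],"dp":[0.008,0.012,-1],"claw":1},
    {"turn":[0,0,0],"dp":[0.008,0.012,-1],"claw":1},
    {"turn":[0,0,0],"dp":[0.008,0.012,-1],"claw":1}
  ]
}}

```text
t: 14.18
ee_pos: [538.4, -112.3, 72.8]
orientation: [-1.546, -0.316, 0.314]
ft_force: [0.5, -0.7, -0.5]
width: 87.8
```

```bash
python3 st.py; python3 - <<'E'
from h import *
o,d=shot('side','s8')
cv2.imwrite('pics/s8c.png',cv2.resize(d['img'][80:280,170:320,::-1],None,fx=3,fy=3))
E
python3 st.py
```

```text
t 14.1833 p [ 538.44 -112.27   72.85] yaw 0.4017 down [ 0.0015  0.002  -1.    ] q6 -0.633 F [ 0.51 -0.7  -0.5 ] M [-0.047 -0.121 -0.05 ] w 87.8
t 14.2333 p [ 538.39 -112.23   72.83] yaw 0.4017 down [ 0.0016  0.0019 -1.    ] q6 -0.633 F [ 0.48 -0.27 -0.37] M [-0.02  -0.159 -0.003] w 87.9
```

View pics/s8c.png

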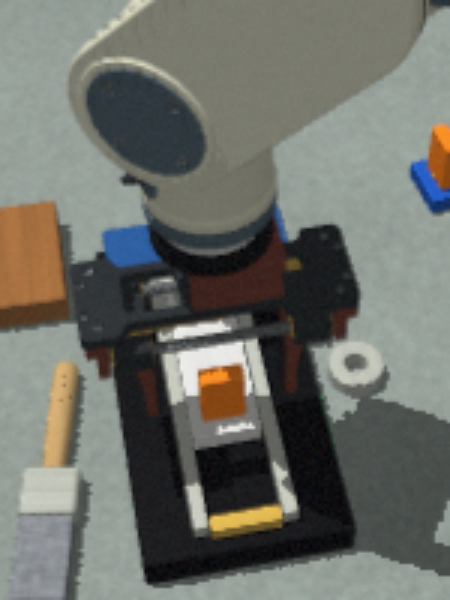

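The fingers straddle the bar, left tip near crop (152,405) and right near (291,385). I'll lower the last 12 mm and close.

{"api": "jog_arm", "payload": {
  "steps": [
    {"turn":[0,0,0],"dp":[-0.012,0.004,-0.08],"claw":1},
    {"turn":[0,0,0],"dp":[-0.012,0.004,-0.155],"claw":1},
    {"turn":[0,0,0],"dp":[-0.012,0.004,-0.155],"claw":0.7},
    {"turn":[0,0,0],"dp":[-0.012,0.004,-0.155],"claw":0.5},
    {"turn":[0,0,0],"dp":[-0.012,0.004,-0.155],"claw":0.42},
    {"turn":[0,0,0],"dp":[-0.012,0.004,-0.155],"claw":0.4},
    {"turn":[0,0,0],"dp":[-0.012,0.004,-0.155],"claw":0.37},
    {"turn":[0,0,0],"dp":[-0.012,0.004,-0.155],"claw":0.34},
    {"turn":[0,0,0],"dp":[-0.012,0.004,-0.155],"claw":0.3},
    {"turn":[0,0,0],"dp":[-0.012,0.004,-0.155],"claw":0.2},
    {"turn":[0,0,0],"dp":[-0.012,0.004,-0.155],"claw":0.2},
    {"turn":[0,0,0],"dp":[-0.012,0.004,-0.155],"claw":0.2}
  ]
}}

```text
t: 15.23
ee_pos: [537.3, -111.9, 60.4]
orientation: [-1.546, -0.316, 0.314]
ft_force: [-0.4, -0.1, 1.7]
width: 31.4
```

```bash
python3 st.py
```

```text
t 15.2333 p [ 537.27 -111.91   60.44] yaw 0.4015 down [ 0.0012  0.002  -1.    ] q6 -0.633 F [-0.45 -0.1   1.74] M [-0.097  0.082 -0.036] w 31.4
```

{"api": "jog_arm", "payload": {
  "steps": [
    {"turn":[0,0,0],"dp":[-0.004,0.0096,0],"claw":0.2},
    {"turn":[0,0,0],"dp":[-0.012,0.029,0],"claw":0.2},
    {"turn":[0,0,0],"dp":[-0.02,0.048,0],"claw":0.2},
    {"turn":[0,0,0],"dp":[-0.029,0.069,0],"claw":0.2},
    {"turn":[0,0,0],"dp":[-0.039,0.092,0],"claw":0.2},
    {"turn":[0,0,0],"dp":[-0.049,0.115,0],"claw":0.2},
    {"turn":[0,0,0],"dp":[-0.058,0.138,0],"claw":0.2},
    {"turn":[0,0,0],"dp":[-0.068,0.161,0],"claw":0.2},
    {"turn":[0,0,0],"dp":[-0.078,0.184,0],"claw":0.2},
    {"turn":[0,0,0],"dp":[-0.087,0.207,0],"claw":0.2},
    {"turn":[0,0,0],"dp":[-0.097,0.23,0],"claw":0.2},
    {"turn":[0,0,0],"dp":[-0.097,0.23,0],"claw":0.2}
  ]
}}

```text
t: 16.23
ee_pos: [529.3, -93.0, 60.4]
orientation: [-1.546, -0.316, 0.314]
ft_force: [0.8, 0.4, 0.9]
width: 31.7
```

```bash
python3 st.py
```

```text
t 16.2333 p [529.28 -93.02  60.45] yaw 0.4017 down [ 0.001   0.0023 -1.    ] q6 -0.602 F [0.8  0.36 0.91] M [ 0.047 -0.13   0.073] w 31.7
```

{"api": "jog_arm", "payload": {
  "steps": [
    {"turn":[0,0,0],"dp":[-0.007,0.017,0],"claw":0.2},
    {"turn":[0,0,0],"dp":[-0.024,0.057,0],"claw":0.2},
    {"turn":[0,0,0],"dp":[-0.041,0.097,0],"claw":0.2},
    {"turn":[0,0,0],"dp":[-0.058,0.138,0],"claw":0.2},
    {"turn":[0,0,0],"dp":[-0.076,0.18,0],"claw":0.2},
    {"turn":[0,0,0],"dp":[-0.094,0.222,0],"claw":0.2},
    {"turn":[0,0,0],"dp":[-0.112,0.265,0],"claw":0.2},
    {"turn":[0,0,0],"dp":[-0.13,0.308,0],"claw":0.2},
    {"turn":[0,0,0],"dp":[-0.146,0.346,0],"claw":0.2},
    {"turn":[0,0,0],"dp":[-0.16,0.379,0],"claw":0.2},
    {"turn":[0,0,0],"dp":[-0.17,0.403,0],"claw":0.2},
    {"turn":[0,0,0],"dp":[-0.17,0.403,0],"claw":0.2}
  ]
}}

```text
t: 17.23
ee_pos: [515.4, -60.2, 60.4]
orientation: [-1.545, -0.316, 0.314]
ft_force: [-0.8, 2.0, -0.6]
width: 32.1
```

```bash
python3 st.py; python3 m.py
```

```text
t 17.2333 p [515.36 -60.21  60.44] yaw 0.4018 down [ 5.0e-04  2.7e-03 -1.0e+00] q6 -0.546 F [-0.8   2.02 -0.58] M [ 0.183 -0.081  0.144] w 32.1
t 17.3833 mean [ 5.15388e+02 -6.02580e+01  6.04450e+01  4.02000e-01 -5.82000e-01
  2.74600e+00  4.35000e-01  2.74000e-01 -6.40000e-02  8.00000e-02] 
Mz [0.144 0.051 0.043 0.084] Fz [-0.58  0.8   1.5   0.03] turned 3.137 rise -75.15
```

{"api": "jog_arm", "payload": {
  "steps": [
    {"turn":[0,0,0],"dp":[-0.005,0.0115,0],"claw":0.2},
    {"turn":[0,0,0],"dp":[-0.01,0.023,0],"claw":0.2},
    {"turn":[0,0,0],"dp":[-0.014,0.034,0],"claw":0.2},
    {"turn":[0,0,0],"dp":[-0.018,0.043,0],"claw":0.2},
    {"turn":[0,0,0],"dp":[-0.018,0.043,0],"claw":0.2}
  ]
}}

```text
t: 17.8
ee_pos: [514.0, -57.0, 60.5]
orientation: [-1.545, -0.316, 0.314]
ft_force: [0.7, -0.7, -0.3]
width: 31.7
```

```bash
python3 st.py; python3 - <<'E'
from h import *
o,d=shot('top','t9');np.savez('pics/t9.npz',**d)
o,d=shot('wrist','w9');np.savez('pics/w9.npz',**d)
E
python3 st.py
```

```text
t 17.8 p [514.05 -56.97  60.45] yaw 0.4015 down [ 6.0e-04  2.8e-03 -1.0e+00] q6 -0.54 F [ 0.67 -0.66 -0.35] M [-0.385 -0.231  0.014] w 31.7
t 17.9 p [514.04 -56.94  60.46] yaw 0.4015 down [ 5.0e-04  2.9e-03 -1.0e+00] q6 -0.54 F [ 0.26 -1.15 -1.33] M [-0.395 -0.191  0.071] w 31.9
```

View pics/w9.png

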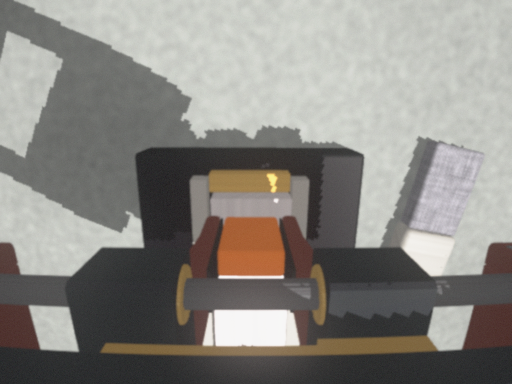

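The wrist view shows the carriage's front end almost at the brass stop (row ~192), with the bar held between the fingers at (252,245). I'll creep 1 mm at a time.

{"api": "jog_arm", "payload": {
  "steps": [
    {"turn":[0,0,0],"dp":[-0.003,0.006,0],"claw":0.2},
    {"turn":[0,0,0],"dp":[-0.005,0.0115,0],"claw":0.2},
    {"turn":[0,0,0],"dp":[-0.005,0.0115,0],"claw":0.2},
    {"turn":[0,0,0],"dp":[-0.005,0.0115,0],"claw":0.2}
  ]
}}

```text
t: 18.23
ee_pos: [513.6, -56.0, 60.4]
orientation: [-1.545, -0.316, 0.314]
ft_force: [0.3, -1.9, -0.7]
width: 31.8
```

```bash
python3 st.py; python3 m.py
```

```text
t 18.2333 p [513.62 -56.02  60.43] yaw 0.4015 down [ 5.0e-04  2.9e-03 -1.0e+00] q6 -0.539 F [ 0.33 -1.91 -0.71] M [-0.395 -0.206  0.039] w 31.8
t 18.3833 mean [ 5.13632e+02 -5.60140e+01  6.04520e+01  4.02000e-01  2.55000e-01
 -1.51100e+00 -1.00300e+00 -3.95000e-01 -2.22000e-01  3.40000e-02] 
Mz [0.039 0.041 0.016 0.042] Fz [-0.71 -0.7  -1.53 -1.07] turned 3.137 rise -75.13
```

{"api": "jog_arm", "payload": {
  "steps": [
    {"turn":[0,0,0],"dp":[-0.003,0.006,0],"claw":0.2},
    {"turn":[0,0,0],"dp":[-0.005,0.0115,0],"claw":0.2},
    {"turn":[0,0,0],"dp":[-0.005,0.0115,0],"claw":0.2},
    {"turn":[0,0,0],"dp":[-0.005,0.0115,0],"claw":0.2}
  ]
}}

```text
t: 18.72
ee_pos: [513.2, -55.0, 60.4]
orientation: [-1.545, -0.316, 0.314]
ft_force: [1.9, -1.2, -0.2]
width: 31.6
```

```bash
python3 m.py
```

```text
t 18.8667 mean [ 5.13191e+02 -5.50390e+01  6.04460e+01  4.02000e-01  9.93000e-01
 -1.25700e+00 -5.37000e-01 -3.59000e-01 -2.06000e-01  2.30000e-02] 
Mz [ 0.04  -0.053  0.061  0.041] Fz [-0.24 -1.38 -0.92  0.39] turned 3.137 rise -75.14
```

{"api": "jog_arm", "payload": {
  "steps": [
    {"turn":[0,0,0],"dp":[-0.003,0.006,0],"claw":0.2},
    {"turn":[0,0,0],"dp":[-0.005,0.0115,0],"claw":0.2},
    {"turn":[0,0,0],"dp":[-0.005,0.0115,0],"claw":0.2},
    {"turn":[0,0,0],"dp":[-0.005,0.0115,0],"claw":0.2}
  ]
}}

```text
t: 19.2
ee_pos: [513.0, -54.5, 60.4]
orientation: [-1.546, -0.316, 0.314]
ft_force: [1.8, -5.1, -2.7]
width: 31.5
```

```bash
python3 m.py
```

```text
t 19.35 mean [ 5.12983e+02 -5.45060e+01  6.04420e+01  4.02000e-01  1.48900e+00
 -5.48700e+00 -2.48800e+00 -9.31000e-01 -2.44000e-01  1.19000e-01] 
Mz [0.165 0.112 0.092 0.109] Fz [-2.66 -2.49 -2.52 -2.28] turned 3.137 rise -75.12
```

Contact: the force rose to 5.7 N and only half the step was taken, at 62.3 mm of travel. A further 0.5 mm will confirm it.

{"api": "jog_arm", "payload": {
  "steps": [
    {"turn":[0,0,0],"dp":[-0.0025,0.006,0],"claw":0.2},
    {"turn":[0,0,0],"dp":[-0.0025,0.006,0],"claw":0.2},
    {"turn":[0,0,0],"dp":[-0.0025,0.006,0],"claw":0.2},
    {"turn":[0,0,0],"dp":[-0.0025,0.006,0],"claw":0.2}
  ]
}}

```text
t: 19.68
ee_pos: [513.0, -54.5, 60.4]
orientation: [-1.546, -0.317, 0.314]
ft_force: [1.4, -6.0, -2.7]
width: 31.7
```

```bash
python3 m.py
```

```text
t 19.8333 mean [ 5.12996e+02 -5.45210e+01  6.04620e+01  4.02000e-01  1.15800e+00
 -6.21000e+00 -2.58900e+00 -9.58000e-01 -2.35000e-01  1.32000e-01] 
Mz [0.137 0.13  0.11  0.153] Fz [-2.75 -2.51 -2.73 -2.36] turned 3.138 rise -75.1
```

It doesn't advance any further, so the carriage is against the stop. I'll open, check, then rise.

{"api": "jog_arm", "payload": {
  "steps": [
    {"turn":[0,0,0],"dp":[0,0,0],"claw":0.4},
    {"turn":[0,0,0],"dp":[0,0,0],"claw":0.5},
    {"turn":[0,0,0],"dp":[0,0,0],"claw":0.7},
    {"turn":[0,0,0],"dp":[0,0,0],"claw":1},
    {"turn":[0,0,0],"dp":[0,0,0],"claw":1},
    {"turn":[0,0,0],"dp":[0,0,0],"claw":1},
    {"turn":[0,0,0],"dp":[0,0,0],"claw":1},
    {"turn":[0,0,0],"dp":[0,0,0],"claw":1},
    {"turn":[0,0,0],"dp":[0,0,0],"claw":1}
  ]
}}

```text
t: 20.58
ee_pos: [513.0, -54.5, 60.5]
orientation: [-1.546, -0.317, 0.314]
ft_force: [0.4, -0.0, -0.4]
width: 84.8
```

```bash
python3 st.py; python3 - <<'E'
from h import *
o,d=shot('wrist','w10');np.savez('pics/w10.npz',**d)
E
```

```text
t 20.5833 p [512.99 -54.5   60.45] yaw 0.4021 down [ 0.0012  0.0018 -1.    ] q6 -0.535 F [ 0.4  -0.01 -0.36] M [-0.075 -0.147  0.049] w 84.8
```

View pics/w10.png

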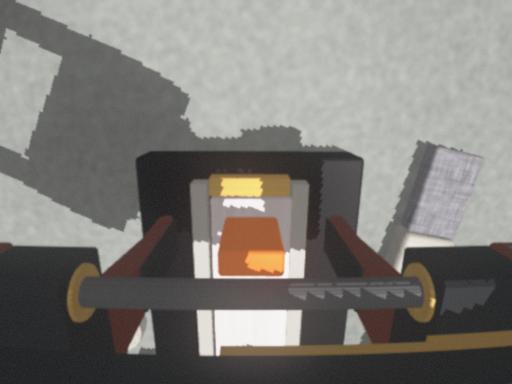

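The fingers are clear of the bar at (252,246), and the carriage front is still against the brass at row ~197. I'll rise straight up and move away for a clear final view.

{"api": "jog_arm", "payload": {
  "steps": [
    {"turn":[0,0,0],"dp":[0,0,0.15],"claw":1},
    {"turn":[0,0,0],"dp":[0,0,0.4],"claw":1},
    {"turn":[0,0,0],"dp":[0,0,0.7],"claw":1},
    {"turn":[0,0,0],"dp":[0,0,1],"claw":1},
    {"turn":[0,0,0],"dp":[0,0,1],"claw":1},
    {"turn":[0,0,0],"dp":[0,0,1],"claw":1}
  ]
}}

```text
t: 21.13
ee_pos: [513.8, -54.6, 141.5]
orientation: [-1.547, -0.319, 0.312]
ft_force: [0.7, -0.6, -0.5]
width: 87.8
```

{"api": "jog_arm", "payload": {
  "steps": [
    {"turn":[0,0,0],"dp":[0,0,0.3],"claw":1},
    {"turn":[0,0,0],"dp":[0,0,0.6],"claw":1},
    {"turn":[0,0,0],"dp":[-0.3,0,1],"claw":1},
    {"turn":[0,0,0],"dp":[-0.6,0,1],"claw":1},
    {"turn":[0,0,0],"dp":[-1,0.3,1],"claw":1},
    {"turn":[0,0,0],"dp":[-1,0.5,1],"claw":1},
    {"turn":[0,0,0],"dp":[-1,0.5,1],"claw":1}
  ]
}}

```text
t: 21.72
ee_pos: [431.5, -13.1, 220.4]
orientation: [-1.546, -0.318, 0.314]
ft_force: [-0.9, 0.6, -0.7]
width: 88.1
```

{"api": "jog_arm", "payload": {
  "steps": [
    {"turn":[0,0,0],"dp":[-0.3,0.2,0],"claw":1},
    {"turn":[0,0,0],"dp":[-0.5,0.5,0],"claw":1},
    {"turn":[0,0,0],"dp":[-0.5,0.8,0],"claw":1},
    {"turn":[0,0,0],"dp":[-0.5,1,0],"claw":1},
    {"turn":[0,0,0],"dp":[-0.5,1,0],"claw":1},
    {"turn":[0,0,0],"dp":[-0.5,1,0],"claw":1},
    {"turn":[0,0,0],"dp":[-0.5,1,0],"claw":1}
  ]
}}

```text
t: 22.3
ee_pos: [391.7, 66.3, 219.9]
orientation: [-1.546, -0.317, 0.316]
ft_force: [-0.1, -0.1, 0.2]
width: 87.6
```

```bash
python3 st.py; python3 - <<'E'
from h import *
for n,f in [('top','t11'),('side','s11')]:
    o,d=shot(n,f);np.savez('pics/'+f+'.npz',**d)
E
python3 bar.py t11 s11; python3 - <<'E'
from h import *
a=cv2.imread('pics/t11.png')[80:240,150:360]; b=cv2.imread('pics/s11.png')[95:275,160:310]
cv2.imwrite('pics/f.png',np.hstack([cv2.resize(a,(460,350)),cv2.resize(b,(292,350))]))
E
```

```text
t 22.3 p [391.73  66.3  219.88] yaw 0.4034 down [ 7.0e-04  1.6e-03 -1.0e+00] q6 -0.268 F [-0.05 -0.08  0.19] M [ 0.003 -0.089 -0.021] w 87.6
t11 [206.9 189. ] 44 all [511.6 -56.   95. ] top 42 [512.1 -55.8  95.7]
  rect ((512.1264038085938, -56.002689361572266), (27.252418518066406, 11.629417419433594), 19.813806533813477) onz94 [511.6 -55.9  94. ]
  wheel z pct50/80 [177.4 179.1] 287
s11 [244.8 236. ] 121 all [519.7 -44.2  80.3] top 43 [520.7 -44.7  99.4]
  rect ((503.64593505859375, 19.58637237548828), (12.23560619354248, 153.15341186523438), 14.985179901123047) onz94 [517.5 -36.4  94. ]
  wheel z pct50/80 [175.8 176.7] 252
```

View pics/f.png

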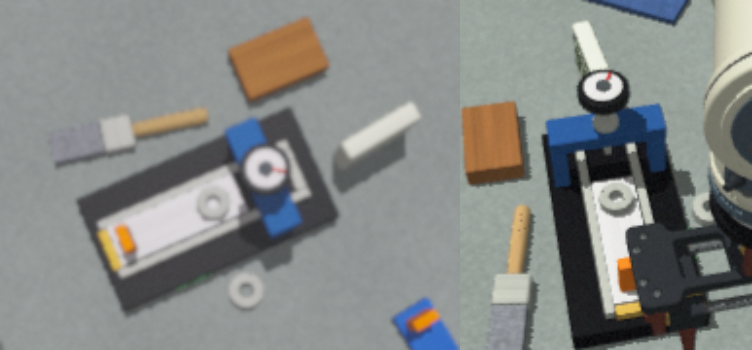

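Both views show the carriage against the brass stop, the ring drawn out from under the raised spindle, the bystanders in place and the arm clear. I'm handing it in.

```bash
python3 -c "
from workcell import ctrl
print(ctrl.close_job())"
```

```text
the job is handed in; nothing more can be done
None
```

The job is done and handed in; the cell reports no verdict, so the result rests on my own checks. I never read the spindle spring angle directly; I worked it out from the noisy wrist moment (about ±0.05 N m).

- **Handwheel:** I turned it anticlockwise in a single grip, rising 4 mm per rad with it. The torque jumped at about 3.77 rad, which is the top stop. I held it at about 0.2 N m (about 0.18 rad of spring) for more than 0.2 s, eased off and let go. Vertical force stayed within about 2 N.
- **Carriage:** I gripped the orange bar and drew the carriage out gently. After about 62.3 mm it met the stop: the force rose to about 6 N and it would not move further. I then let go and lifted clear.

**Last checks:**
- The wheel face is 14.9 mm higher in the top view, against 15.0 mm expected. The side view gave about 15.1 mm.
- The bar is at about (512, −56) mm, against (513, −56) expected. Its travel in the top view comes out at 60.8 mm, 1.5 mm less than the arm's reading. That is within the 2 mm camera calibration, and the picture shows the carriage against the brass.
- In the final side view the gripper hid most of the bar, so its bar reading there was no use.
- The hygrometer, spare ring, case and brush look unmoved, judged by eye only, and the wrist force was near zero.

One move call was refused because rows lacked "turn"; I resent it and nothing had moved. The clock was at about 22 s after the last move.

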